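Free a filter module from the vise and hold it up to the inspection camera

TASK

Turn the orange knob of the little vise counter-clockwise (seen from above) to its stop so that both jaws let go of the aluminium filter module, then lift the module straight out and hold it up to the inspection camera: upright, its blue connector face turned squarely to the lens and the middle of that face at the camera's focus point, steady in the air. The job finishes with the gripper still holding it there: do not put it down or let go. Leave the cups, the screwdriver and the screw box where they are, and do not knock the camera or its stand.

Things in the scene. Friction and masses are not known exactly. Their poses are not given: they have to be found in the camera images.
- vise: Vise fixed to the bench: grey base plate 235 x 90 x 10 mm (x -90 to +145 mm), dark bed 38 mm wide with its top at 26 mm, two low red jaws with steel lips (tops 40 mm high), blue 50 x 50 mm knob housing, 56 mm high. Origin: on the bench under the bed's centre, where the module sits; +x runs along the bed to the knob, whose axis is 112 mm from the origin; z up.
- knob (a joint): Turn of the orange knob, rad: starts clamped at 0 to 0.25, grows counter-clockwise from above, stop at 1.4 (1.15 or more counts as open). Needs about 0.06 N m, stays where left. It draws both jaws outward, 11 mm per rad; at 0 their lips reach 9 mm over the module's ears, above about 0.9 the module is clear.
- knob_grip (a point): Point on the knob's vertical axis at the height to grip it, 88 mm above the bench. The knob is an upright orange bar 14 mm thick (this point's x), 46 mm long (its y), standing from 64 to 100 mm above the bench; pinch its thickness from above. Axes turn with the knob; at joint value 0 they are parallel to the vise's.
- module: Loose aluminium filter module, 0.15 to 0.31 kg: block 50 (x) x 40 (y) x 50 mm on a flange 74 (x) x 38 x 5 mm with a 12 mm ear at each end; 55 mm high. Origin: centre of its underside; x points out of the blue face, z up. Starts on the vise bed (origin 26 mm up), axes parallel to the vise's, blue face towards the knob. Plain sides +y and -y, 40 mm apart, are free to grip from above.
- module_face (a point): Centre of the module's blue connector face: 25 mm from the module's origin along its x and 30 mm above its underside; two brass connectors 9 mm thick stick out 10 mm from this face, 6 mm above this point. Axes as the module's.
- stand: White camera stand fixed to the bench: plate 265 x 90 x 10 mm (x -47 to +218 mm), steel post at x = 190 mm, 275 mm high. Origin: on the bench plumb below the focus point, marked by a black disc with a yellow cross; +x points to the camera, whose axis is level along it; z up. Module's x parallel to this x: blue face looks at the lens.
- focus (a point): Focus point in the air, on the camera's axis 110 mm in front of its lens, plumb above the yellow cross, 170 to 230 mm above the bench (the camera's height varies). The centre of the blue face goes here. Axes as the stand's. Black lens barrel, 34 mm across, and white camera body, 44 mm square, lie beyond it along +x.
- cups: Stack of clear plastic cups standing on the bench, 72 mm in diameter, 100 mm high, light; origin at the centre of its underside. Leave alone.
- screwdriver: Yellow-handled screwdriver 150 mm long lying on the bench; x along it. Leave alone.
- screwbox: Cream open box of screws, 85 x 70 x 35 mm; origin at the centre of its underside. Leave alone.
There are look-alikes about, which are no part of the job. Leave any red look-alike of the module alone.

How it is judged:
By the outcome, as a careful person would: the job done as asked, in the order asked, and still so for the second after the job is handed in, while the arm keeps its last pose, push and grip.
It also fails if it takes over 61 s, if anything falls off the work surface, if the arm or the gripper's body presses on something with over 40 N, if the wrist force passes 120 N, or if a joint passes its speed limit or range.

ROBOT

A 6-joint arm with a two-finger parallel gripper is mounted at the origin on the work surface. World frame = base frame: x ahead of the robot, y to its left, z up, the work surface at z = 0. Lengths are in m, angles in rad, forces in N, time in s.
With the tool pointing down it reaches from about 0.325 to 0.75 m from the base axis. Payload 7.6 kg.
Tool frame: the origin (TCP) lies midway between the tips of the shut fingers; the grasp point (between the pads) lies 19 mm behind it; z points along the fingers, y is the line along which they close (so a half turn about z gives the same grasp; the last joint's range is limited). The gripper opens to 85 mm and grips with 20 to 120 N. Pads are 22 mm wide; open, the fingers measure 114 mm over their backs; the gripper's body (76 mm by 85 mm) begins 54 mm behind the grasp point. The pads swing forward as they close: fully open they stand 13 mm farther back than shut.
Start: joints at [-1.272, 0.052, 1.401, -0, 1.689, -0.07], TCP at [0.189, -0.49, 0.231] pointing down, gripper open.
Joint ranges: [-2.9, 2.9], [-0.91, 2.17], [0.12, 2.37], [-1.06, 4.2], [0.26, 2.73], [-2.93, 2.93]. Speed limits (rad/s): [2.57, 2.57, 3.01, 3.14, 3.14, 3.14].

INTERFACE

Orientations are given as a rotation vector (axis times angle).
In Python, from station import manip, eyes, workorder gives the robot as it stands.
- The arm moves only by the tool send_rows, never from a script. Its argument "series" is a list of rows, each a list of 7 numbers: the finger opening in m, from 0 to 0.0854, then the shift along the world's x, y, z in m, then the turn, a rotation vector about the world's x, y, z in degrees. A call has 1 to 20 rows; each row shifts and turns the commanded pose from where the row before left it; what a row does not reach is not made up. A row lasts 1/12 s, in which the tool goes at most 41.7 mm and 7.16 degrees, less where a joint would pass 70% of its speed; a pose out of reach is approached as far as the arm can. A call is refused whole if a number of a shift passes 0.0417 or a number of a turn 7.16, either way. A call with a gripper value outside its range is refused whole. The fingers move at their own pace and stop on an object; the grip force is fixed at half the most. Time passes only in rows, so rows that do not move let the fingers close. It gives the time, the measured TCP pose, the force, the opening and the grip force at its end, in the units of the state.
- manip.sense(): the state, without advancing time (a new reading comes with each control period).
- eyes.get_image(name): name is "side" or "top"; returns (picture, depth): 384x512x3 uint8, red, green, blue; 384x512 float32, m along the optical axis (not along the pixel's ray), 0 where there is no reading.
- eyes.calibration(name): a dict with "vertical_fov" (degrees; the focal length in pixels is half the picture's height over the tangent of half this angle, whatever the lens; pixels are square), "cx", "cy" (the principal point, pixels), "R" (3x3) and "t" (3): a world point X has camera coordinates R X + t. Camera axes: x right, y down, z forward; pixel columns grow to the right and rows downward; lengths in m; the calibration is good to about 2 mm. A picture is of the moment at which its call begins. calibration takes no time and is no camera call.
- workorder.close_job(): hands the job in; it is judged then, once.
The state is a dict: "t": time; "joint_positions": joint angles; "joint_velocities": joint speeds; "tau": joint torques, N m; "tool_pos": TCP position; "eef_rot": TCP orientation; "wrist_force": force on the tool from outside, world axes, zero at the start; "torque": the same for the moment, N m; "finger_gap": finger opening in m; "finger_force": force on a finger pad.
Only numpy, scipy, OpenCV 4.12 (cv2) and the standard library are available. Lean on these libraries where they do the work, as an engineer would, in place of code of your own. Each camera call takes 0.05 s, during which the arm holds its last target. There are 200 camera calls.

## Working session

There is one attempt and no reset: what is moved stays moved. The work goes in short steps, Python scripts to look and compute and a tool call to move; the robot and the scene stay as the last step left them, time stands still between calls to the robot, and variables do not carry over. Pictures are saved under pics/ and viewed, at most 10 in all, crops included, and the job is handed in when it is done.

Besides the shell and the picture viewer there is one more tool, called after "Request:" as a command line: name --pt "numbers of a row" for each row, then --argument value for the rest. send_rows: Moves the arm, as the interface text tells. Its arguments: {"type":"object","properties":{"series":{"type":"array"}},"required":["series"]}

```bash
mkdir -p pics && cat > h.py <<'E'
import numpy as np, cv2
from station import manip, eyes, workorder
def grab(n,tag):
    im,d=eyes.get_image(n); cv2.imwrite(f'pics/{tag}.png',im[:,:,::-1]); np.savez(f'pics/{tag}.npz',im=im,d=d); return im,d
def load(tag):
    z=np.load(f'pics/{tag}.npz'); return z['im'],z['d']
def cal(n):
    c=eyes.calibration(n); f=192/np.tan(np.radians(c['vertical_fov'])/2); return f,c['cx'],c['cy'],np.array(c['R']),np.array(c['t'])
def cloud(n,d):
    f,cx,cy,R,t=cal(n); v,u=np.mgrid[:384,:512]
    P=np.stack([(u-cx)/f*d,(v-cy)/f*d,d],-1); return (P-t)@R
def ray(n,u,v,z):
    f,cx,cy,R,t=cal(n); o=-R.T@t; r=R.T@np.array([(u-cx)/f,(v-cy)/f,1]); return o+r*(z-o[2])/r[2]
E
python3 - <<'E'
from h import *
for n in('top','side'):
    im,d=grab(n,n+'0'); c=eyes.calibration(n); print(n,c, (d==0).mean())
a=np.vstack([load('top0')[0],]); 
s=manip.sense(); print(s['t'],s['tool_pos'],s['eef_rot'],s['finger_gap'])
E
```

```text
top {'vertical_fov': 52.81715204186878, 'cx': 254.02038718207893, 'cy': 192.9535434958115, 'R': array([[ 0.00376967, -0.99977273, -0.02098257],
       [-0.99562841, -0.00179413, -0.09338547],
       [ 0.09332661,  0.02124288, -0.9954089 ]]), 't': array([-0.01716716,  0.52958658,  0.9598038 ])} 0.00396728515625
side {'vertical_fov': 57.75267201942702, 'cx': 252.8880161326322, 'cy': 194.293093505515, 'R': array([[-0.97890784, -0.20377322,  0.01469408],
       [-0.14111362,  0.62238015, -0.76988954],
       [ 0.14773757, -0.75572444, -0.63800798]]), 't': array([0.50536692, 0.17359908, 0.88970645])} 0.004018147786458333
0.1 [ 0.18920167 -0.48943762  0.23055038] [-3.08695391e+00 -5.75768139e-01  2.87928891e-04] 0.0851320454554892
```

View pics/top0.png

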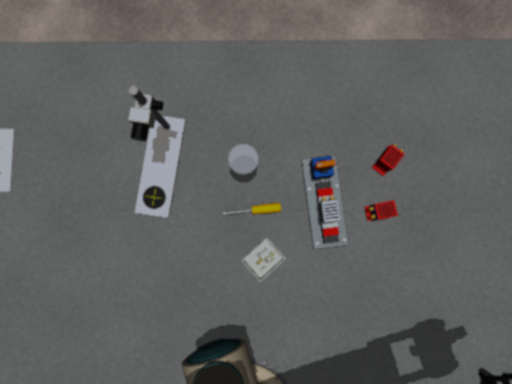

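View pics/side0.png

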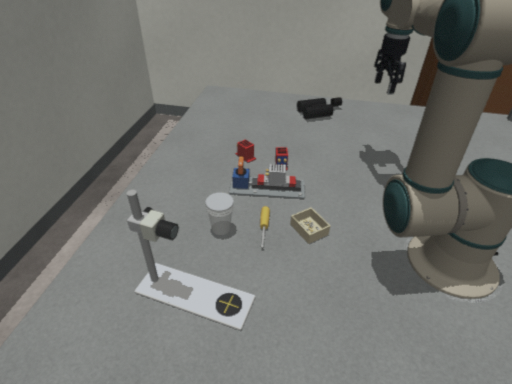

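The top view shows:
- Vise: knob at about (322,165), silver module at (331,211).
- Stand: yellow cross at (154,197), camera at (142,118).
- Red look-alikes: (388,159) and (381,211), both off the vise. The real module is the silver one clamped in the vise.

Next I'll measure these and make one enlarged crop to confirm.

```bash
python3 - <<'E'
from h import *
im,d=load('top0'); ims,ds=load('side0')
P=cloud('top',d); S=cloud('side',ds)
hsv=cv2.cvtColor(im,cv2.COLOR_RGB2HSV); hs=cv2.cvtColor(ims,cv2.COLOR_RGB2HSV)
def m(h,lo,hi,box):
    k=cv2.inRange(h,lo,hi)>0; b=np.zeros_like(k); x0,y0,x1,y1=box; b[y0:y1,x0:x1]=1; return k&b
def rect(mask,z,name):
    v,u=np.nonzero(mask); pts=np.array([ray('top',a,b,z)[:2] for a,b in zip(u,v)],np.float32)
    (c,wh,a)=cv2.minAreaRect(pts); print(name,len(u),'uv',u.mean().round(1),v.mean().round(1),'mean',pts.mean(0).round(4),'rect',np.round(c,4),np.round(wh,4),round(a,1))
knob=m(hsv,(8,150,90),(22,255,255),(295,140,350,190)); rect(knob,.1,'knob')
print('knob z',np.percentile(P[knob][:,2],[5,50,95]))
blue=m(hsv,(100,120,50),(130,255,255),(295,140,350,190)); rect(blue|knob,.056,'blue')
red=m(hsv,(0,150,100),(7,255,255),(295,175,350,245)); v,u=np.nonzero(red)
for s,n in((v<205,'jawK'),(v>=205,'jawF')):
    q=P[v[s],u[s]]; print(n,q.mean(0).round(4),s.sum())
# module top
Q=P[:,:,2]; box=np.zeros(Q.shape,bool); box[180:240,310:350]=1
mod=box&(Q>.072)&(Q<.095); rect(mod,.081,'module'); print('P',P[mod].mean(0).round(4),np.percentile(Q[mod],[5,50,95]))
# vise plate by height
box[:]=0; box[150:255,295:352]=1
rect(box&(Q>.006)&(Q<.016),.010,'visebase')
# cross
yc=m(hsv,(22,100,80),(35,255,255),(135,180,175,215)); rect(yc,.01,'cross')
ycs=m(hs,(22,100,60),(35,255,255),(210,285,250,320)); v,u=np.nonzero(ycs); print('cross side',[ray('side',u.mean(),v.mean(),.01).round(4)])
white=m(hsv,(0,0,150),(180,60,255),(130,110,190,222)); box[:]=0; box[110:222,130:190]=1
rect(box&(Q>.004)&(Q<.02),.010,'standplate')
# camera/lens
for nm,Pc,i,b in(('top',P,hsv,(125,80,170,145)),('side',S,hs,(125,185,185,245))):
    x0,y0,x1,y1=b; box[:]=0; box[y0:y1,x0:x1]=1
    blk=box&(i[:,:,2]<60)&(Pc[:,:,2]>.12); q=Pc[blk]; print(nm,'lens',blk.sum(),np.median(q,0).round(3),np.percentile(q,[3,97],0).round(3))
    w=box&(i[:,:,2]>120)&(i[:,:,1]<50)&(Pc[:,:,2]>.12); q=Pc[w]; print(nm,'white',w.sum(),np.median(q,0).round(3),np.percentile(q,[3,97],0).round(3))
A=cv2.resize(im[75:225,110:190],None,fx=4,fy=4,interpolation=2);B=cv2.resize(ims[180:330,120:260],None,fx=3,fy=4,interpolation=2)
A=cv2.resize(im[145:255,295:410],(400,383));B=cv2.resize(ims[130:205,220:320],(400,300));C=cv2.resize(ims[180:320,125:255],(390,420));D=cv2.resize(im[80:225,125:190],(172,384))
o=np.zeros((600,800,3),np.uint8);A=cv2.resize(A,(300,287));o[:287,:300]=A;o[:300,400:]=B;C=cv2.resize(C,(278,300));o[300:,:278]=C;D=cv2.resize(D,(134,300));o[300:,400:534]=D
cv2.imwrite('pics/crop.png',o[:,:,::-1])
E
```

```text
knob 96 uv 325.8 163.5 mean [ 0.5927 -0.1864] rect [ 0.5923 -0.1846] [0.0147 0.0436] 5.3
knob z [0.09142169 0.09996558 0.10273573]
blue 315 uv 322.9 166.8 mean [ 0.592  -0.1864] rect [ 0.5924 -0.1875] [0.051  0.0566] 7.2
jawK [ 0.5322 -0.1923  0.0401] 108
jawF [ 0.4324 -0.2048  0.0389] 113
module 365 uv 330.9 210.1 mean [ 0.4836 -0.2   ] rect [ 0.4837 -0.2   ] [0.0501 0.041 ] 7.4
P [ 0.4836 -0.1999  0.0817] [0.07812732 0.08192786 0.08466535]
visebase 1567 uv 323.2 206.0 mean [ 0.4982 -0.1929] rect [ 0.5107 -0.191 ] [0.1339 0.2413] 88.2
cross 11 uv 153.7 196.4 mean [0.5216 0.245 ] rect [0.5261 0.2454] [0.0175 0.0103] 11.0
cross side [array([0.5215, 0.2439, 0.01  ])]Traceback (most recent call last):
  File "<stdin>", line 26, in <module>
  File "<stdin>", line 8, in rect
  File "h.py", line 13, in ray
    f,cx,cy,R,t=cal(n); o=-R.T@t; r=R.T@np.array([(u-cx)/f,(v-cy)/f,1]); return o+r*(z-o[2])/r[2]
                ~~~^^^
  File "h.py", line 8, in cal
    c=eyes.calibration(n); f=192/np.tan(np.radians(c['vertical_fov'])/2); return f,c['cx'],c['cy'],np.array(c['R']),np.array(c['t'])
ValueError: time passes only in moves, steps and waits
```

```bash
cat > h.py <<'E'
import numpy as np, cv2, pickle, os
from station import manip, eyes, workorder
def grab(n,tag):
    im,d=eyes.get_image(n); cv2.imwrite(f'pics/{tag}.png',im[:,:,::-1]); np.savez(f'pics/{tag}.npz',im=im,d=d); return im,d
def load(tag):
    z=np.load(f'pics/{tag}.npz'); return z['im'],z['d']
if not os.path.exists('cal.pkl'):
    eyes.get_image('top'); pickle.dump({n:eyes.calibration(n) for n in('top','side')},open('cal.pkl','wb'))
C=pickle.load(open('cal.pkl','rb'))
def cal(n):
    c=C[n]; f=192/np.tan(np.radians(c['vertical_fov'])/2); return f,c['cx'],c['cy'],np.array(c['R']),np.array(c['t'])
def cloud(n,d):
    f,cx,cy,R,t=cal(n); v,u=np.mgrid[:384,:512]
    P=np.stack([(u-cx)/f*d,(v-cy)/f*d,d],-1); return (P-t)@R
def ray(n,u,v,z):
    f,cx,cy,R,t=cal(n); o=-R.T@t; r=R.T@np.array([(u-cx)/f,(v-cy)/f,1]); return o+r*(z-o[2])/r[2]
def m(h,lo,hi,box):
    k=cv2.inRange(h,lo,hi)>0; b=np.zeros_like(k); x0,y0,x1,y1=box; b[y0:y1,x0:x1]=1; return k&b
def rect(mask,z,name):
    v,u=np.nonzero(mask); pts=np.array([ray('top',a,b,z)[:2] for a,b in zip(u,v)],np.float32)
    (c,wh,a)=cv2.minAreaRect(pts); print(name,len(u),'mean',pts.mean(0).round(4),'rect',np.round(c,4),np.round(wh,4),round(a,1))
E
python3 - <<'E'
from h import *
im,d=load('top0'); ims,ds=load('side0')
P=cloud('top',d); S=cloud('side',ds)
hsv=cv2.cvtColor(im,cv2.COLOR_RGB2HSV); hs=cv2.cvtColor(ims,cv2.COLOR_RGB2HSV)
v,u=np.mgrid[:384,:512]
rect((hsv[:,:,2]>130)&(hsv[:,:,1]<40)&(u>130)&(u<190)&(v>147)&(v<222),.010,'standplate(near part)')
for nm,Pc,i,b in(('top',P,hsv,(125,80,170,145)),('side',S,hs,(125,185,185,245))):
    box=(u>=b[0])&(u<b[2])&(v>=b[1])&(v<b[3])&(Pc[:,:,2]>.12)
    for n,k in(('lens',i[:,:,2]<60),('white',(i[:,:,2]>120)&(i[:,:,1]<50))):
        q=Pc[box&k]; print(nm,n,len(q),np.median(q,0).round(3),np.percentile(q,[3,97],0).round(3).tolist())
# stand plate long edges & vise plate direction from hough-free PCA of vise plate mask
vm=(P[:,:,2]>.005)&(u>298)&(u<350)&(v>152)&(v<250); rect(vm&(P[:,:,2]<.02),.01,'vise')
o=np.zeros((600,800,3),np.uint8)
o[:287,:300]=cv2.resize(im[145:255,295:410],(300,287));o[:300,400:]=cv2.resize(ims[130:205,220:320],(400,300))
o[300:,:278]=cv2.resize(ims[180:320,125:255],(278,300));o[300:,400:534]=cv2.resize(im[80:225,125:190],(134,300))
cv2.imwrite('pics/crop.png',o[:,:,::-1])
E
```

```text
standplate(near part) 1723 mean [0.5643 0.2368] rect [0.5642 0.2381] [0.0897 0.1844] 81.5
top lens 559 [0.661 0.211 0.21 ] [[0.629, 0.18, 0.144], [0.709, 0.237, 0.262]]
top white 418 [0.683 0.217 0.221] [[0.662, 0.201, 0.213], [0.718, 0.239, 0.276]]
side lens 284 [0.645 0.236 0.212] [[0.63, 0.19, 0.197], [0.702, 0.245, 0.217]]
side white 399 [0.684 0.224 0.221] [[0.66, 0.204, 0.213], [0.722, 0.245, 0.277]]
vise 1617 mean [ 0.4986 -0.1925] rect [ 0.509  -0.1945] [0.1269 0.2444] 88.2
```

View pics/crop.png

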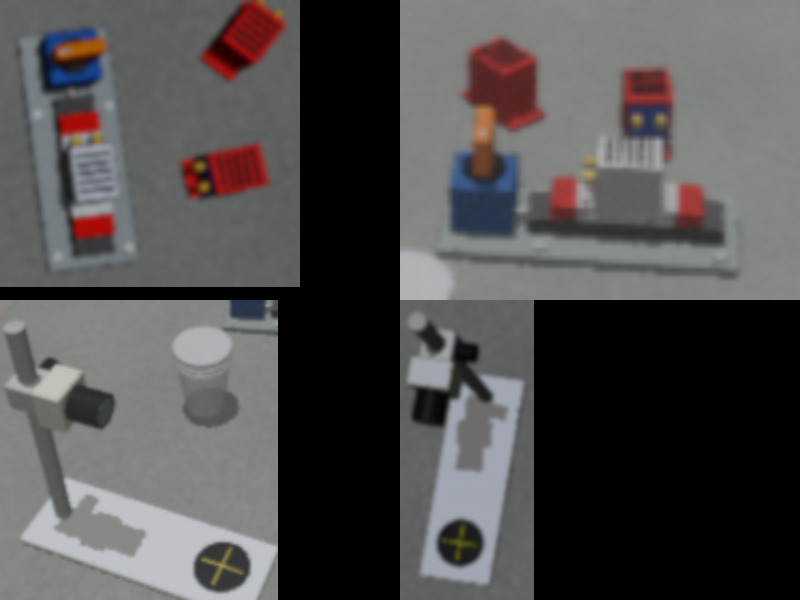

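The crop confirms that the silver finned module, with its brass connectors towards the knob, is clamped in the vise; both red blocks are look-alikes. Measured values:

| Item | Position (m) | Yaw |
|---|---|---|
| Vise module | (0.484, -0.200) | 7.2° |
| Knob | (0.594, -0.186) | not separately measured |
| Yellow cross | (0.5216, 0.2445) | -8.5° |
| Camera axis | z ≈ 0.1995 | – |

Now moving above the knob.

Request:
send_rows --pt "0.06 0.0289 0.0216 -0.004 0 0 5.43" --pt "0.06 0.0289 0.0216 -0.004 0 0 5.43" --pt "0.06 0.0289 0.0216 -0.004 0 0 5.43" --pt "0.06 0.0289 0.0216 -0.004 0 0 5.43" --pt "0.06 0.0289 0.0216 -0.004 0 0 5.43" --pt "0.06 0.0289 0.0216 -0.004 0 0 5.43" --pt "0.06 0.0289 0.0216 -0.004 0 0 5.43" --pt "0.06 0.0289 0.0216 -0.004 0 0 5.43" --pt "0.06 0.0289 0.0216 -0.004 0 0 5.43" --pt "0.06 0.0289 0.0216 -0.004 0 0 5.43" --pt "0.06 0.0289 0.0216 -0.004 0 0 5.43" --pt "0.06 0.0289 0.0216 -0.004 0 0 5.43" --pt "0.06 0.0289 0.0216 -0.004 0 0 5.43" --pt "0.06 0.0289 0.0216 -0.004 0 0 5.43" --pt "0.06 0 0 0 0 0 0" --pt "0.06 0 0 0 0 0 0"

```text
t: 1.48
tool_pos: [0.5945, -0.1858, 0.1737]
eef_rot: [-2.074, -2.357, 0.001]
wrist_force: [-0.0, -0.2, 0.8]
finger_gap: 0.0598
finger_force: 0.0
```

Request:
send_rows --pt "0.06 0 0 -0.021 0 0 0" --pt "0.06 0 0 -0.021 0 0 0" --pt "0.06 0 0 -0.021 0 0 0" --pt "0.06 0 0 -0.021 0 0 0" --pt "0.06 0 0 -0.018 0 0 0" --pt "0.06 0 0 0 0 0 0" --pt "0 0 0 0 0 0 0" --pt "0 0 0 0 0 0 0" --pt "0 0 0 0 0 0 0" --pt "0 0 0 0 0 0 0" --pt "0 0 0 0 0 0 0" --pt "0 0 0 0 0 0 0"

```text
t: 2.48
tool_pos: [0.5946, -0.1877, 0.0754]
eef_rot: [2.077, 2.353, 0.001]
wrist_force: [-1.0, 0.2, 6.1]
finger_gap: 0.0128
finger_force: 60.2
```

Request:
send_rows --pt "0 0 0 0 0 0 4" --pt "0 0 0 0 0 0 4" --pt "0 0 0 0 0 0 4" --pt "0 0 0 0 0 0 4" --pt "0 0 0 0 0 0 4" --pt "0 0 0 0 0 0 4" --pt "0 0 0 0 0 0 4" --pt "0 0 0 0 0 0 4" --pt "0 0 0 0 0 0 4" --pt "0 0 0 0 0 0 4" --pt "0 0 0 0 0 0 4" --pt "0 0 0 0 0 0 4" --pt "0 0 0 0 0 0 4" --pt "0 0 0 0 0 0 4" --pt "0 0 0 0 0 0 4" --pt "0 0 0 0 0 0 4"

```text
t: 3.82
tool_pos: [0.5957, -0.1868, 0.0755]
eef_rot: [0.507, 3.095, 0.002]
wrist_force: [3.9, 3.6, 4.5]
finger_gap: 0.0127
finger_force: 59.9
```

```bash
python3 -c "
from h import *
s=manip.sense();print({k:np.round(s[k],3) for k in('tool_pos','eef_rot','wrist_force','torque','finger_gap','joint_positions')})"
```

```text
{'tool_pos': array([ 0.596, -0.187,  0.075]), 'eef_rot': array([5.070e-01, 3.095e+00, 2.000e-03]), 'wrist_force': array([3.862, 3.63 , 4.534]), 'torque': array([ 0.583, -0.666, -0.138]), 'finger_gap': np.float64(0.013), 'joint_positions': array([-0.364,  0.422,  1.284,  0.002,  1.43 , -1.61 ])}
```

Request:
send_rows --pt "0 0 0 0 0 0 4" --pt "0 0 0 0 0 0 4" --pt "0 0 0 0 0 0 4" --pt "0 0 0 0 0 0 3" --pt "0 0 0 0 0 0 2" --pt "0 0 0 0 0 0 0" --pt "0 0 0 0 0 0 0"

```text
t: 4.4
tool_pos: [0.596, -0.1864, 0.0755]
eef_rot: [0.05, 3.135, 0.001]
wrist_force: [5.1, 4.3, 4.2]
finger_gap: 0.0129
finger_force: 59.9
```

```bash
python3 -c "
from h import *
s=manip.sense();print({k:np.round(s[k],3) for k in('tool_pos','eef_rot','wrist_force','torque','finger_gap','joint_positions')})"
```

```text
{'tool_pos': array([ 0.596, -0.186,  0.075]), 'eef_rot': array([5.000e-02, 3.135e+00, 1.000e-03]), 'wrist_force': array([5.097, 4.287, 4.233]), 'torque': array([ 0.727, -0.831, -0.539]), 'finger_gap': np.float64(0.013), 'joint_positions': array([-0.364,  0.422,  1.284,  0.003,  1.43 , -1.903])}
```

On the stop: turned about 81°, moment 0.54 N m. Releasing and going up and over to the module.

Request:
send_rows --pt "0.06 0 0 0 0 0 0" --pt "0.06 0 0 0 0 0 0" --pt "0.06 0 0 0 0 0 0" --pt "0.06 0 0 0 0 0 0" --pt "0.085 0 0 0.02 0 0 0" --pt "0.085 0 0 0.025 0 0 0" --pt "0.085 0 0 0.025 0 0 0" --pt "0.085 0 0 0.025 0 0 0" --pt "0.085 0 0 0.02 0 0 0" --pt "0.085 -0.022 -0.0028 0 0 0 1.8" --pt "0.085 -0.022 -0.0028 0 0 0 1.8" --pt "0.085 -0.022 -0.0028 0 0 0 1.8" --pt "0.085 -0.022 -0.0028 0 0 0 1.8" --pt "0.085 -0.022 -0.0028 0 0 0 1.8" --pt "0.085 0 0 0 0 0 0" --pt "0.085 0 0 0 0 0 0"

```text
t: 5.73
tool_pos: [0.4834, -0.2016, 0.1886]
eef_rot: [-0.194, 3.135, -0.0]
wrist_force: [0.6, 0.0, 0.6]
finger_gap: 0.0848
finger_force: 0.0
```

```bash
python3 - <<'E'
from h import *
im,d=grab('top','top1'); ims,_=grab('side','side1')
s=manip.sense();print({k:np.round(s[k],4) for k in('tool_pos','eef_rot','wrist_force','finger_gap')})
o=np.zeros((400,800,3),np.uint8)
o[:,:400]=cv2.resize(im[145:255,290:400],(400,400));o[:,400:]=cv2.resize(ims[120:220,215:315],(400,400))
cv2.imwrite('pics/crop1.png',o[:,:,::-1])
E
```

```text
{'tool_pos': array([ 0.4843, -0.2014,  0.1885]), 'eef_rot': array([-1.951e-01,  3.135e+00, -1.000e-04]), 'wrist_force': array([-0.0053,  0.0839, -0.2183]), 'finger_gap': np.float64(0.0848)}
```

View pics/crop1.png

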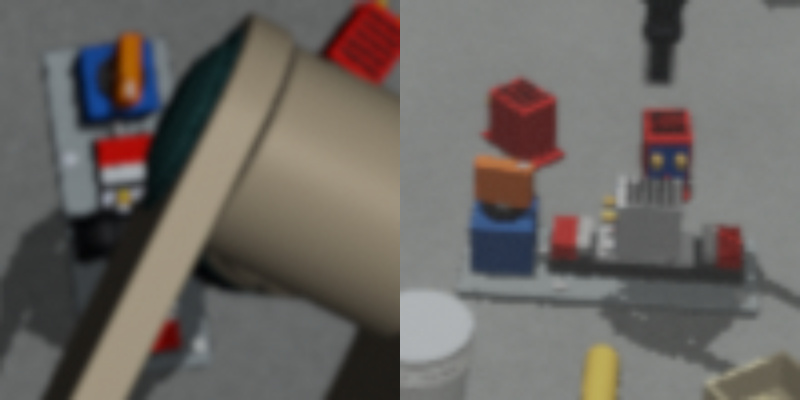

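The picture shows the knob bar turned along the vise, about (130,70) in the left crop. Both jaws are clear of the module ears in the right crop. Descending on the module.

Request:
send_rows --pt "0.085 -0.0007 0.0014 -0.02 0 0 0" --pt "0.085 0 0 -0.025 0 0 0" --pt "0.085 0 0 -0.025 0 0 0" --pt "0.085 0 0 -0.025 0 0 0" --pt "0.085 0 0 -0.025 0 0 0" --pt "0.085 0 0 -0.02 0 0 0" --pt "0.085 0 0 -0.01 0 0 0" --pt "0.085 0 0 0 0 0 0" --pt "0.085 0 0 0 0 0 0"

```text
t: 6.58
tool_pos: [0.4837, -0.1999, 0.0386]
eef_rot: [0.196, -3.135, -0.0]
wrist_force: [-0.1, -0.3, 0.4]
finger_gap: 0.0848
finger_force: 0.0
```

Request:
send_rows --pt "0 0 0 0 0 0 0" --pt "0 0 0 0 0 0 0" --pt "0 0 0 0 0 0 0" --pt "0 0 0 0 0 0 0" --pt "0 0 0 0 0 0 0" --pt "0 0 0 0 0 0 0" --pt "0 0 0 0 0 0 0" --pt "0 0 0 0 0 0 0" --pt "0 0 0 0 0 0 0" --pt "0 0 0 0 0 0 0"

```text
t: 7.42
tool_pos: [0.4838, -0.2002, 0.0395]
eef_rot: [-0.196, 3.134, -0.001]
wrist_force: [0.0, 0.2, 7.2]
finger_gap: 0.0393
finger_force: 61.5
```

Request:
send_rows --pt "0 0 0 0.004 0 0 0" --pt "0 0 0 0.006 0 0 0" --pt "0 0 0 0.01 0 0 0" --pt "0 0 0 0.012 0 0 0" --pt "0 0 0 0.012 0 0 0" --pt "0 0 0 0 0 0 0" --pt "0 0 0 0 0 0 0"

```text
t: 8.0
tool_pos: [0.4838, -0.2002, 0.0837]
eef_rot: [-0.196, 3.133, -0.002]
wrist_force: [0.9, -0.3, -2.7]
finger_gap: 0.0394
finger_force: 60.8
```

Request:
send_rows --pt "0 0 0 0.02 0 0 0" --pt "0 0 0 0.025 0 0 0" --pt "0 0 0 0.025 0 0 0" --pt "0 0 0 0.02 0 0 0" --pt "0 0.001 0.015 0.0093 0 0 0" --pt "0 0.001 0.03 0 0 0 -1.2" --pt "0 0.001 0.032 0 0 0 -1.2" --pt "0 0.001 0.034 0 0 0 -1.2" --pt "0 0.001 0.034 0 0 0 -1.2" --pt "0 0.001 0.034 0 0 0 -1.2" --pt "0 0.001 0.034 0 0 0 -1.2" --pt "0 0.001 0.034 0 0 0 -1.2" --pt "0 0.001 0.034 0 0 0 -1.2" --pt "0 0.001 0.034 0 0 0 -1.2" --pt "0 0.001 0.034 0 0 0 -1.2" --pt "0 0.001 0.034 0 0 0 -1.2" --pt "0 0.001 0.03 0 0 0 -1.2" --pt "0 0.001 0.0254 0 0 0 -1.2" --pt "0 0 0.01 0 0 0 -0.1" --pt "0 0 0 0 0 0 0"

```text
t: 9.67
tool_pos: [0.4965, 0.2502, 0.1806]
eef_rot: [-0.229, -3.132, 0.001]
wrist_force: [0.5, -0.6, -1.4]
finger_gap: 0.0394
finger_force: 61.1
```

Request:
send_rows --pt "0 0 0 0 0 0 0" --pt "0 0 0 0 0 0 0" --pt "0 0 0 0 0 0 0"

```text
t: 9.92
tool_pos: [0.4974, 0.2472, 0.1816]
eef_rot: [-0.236, -3.133, 0.0]
wrist_force: [0.1, -0.1, -2.5]
finger_gap: 0.0396
finger_force: 61.1
```

```bash
python3 - <<'E'
from h import *
im,d=grab('top','top2'); ims,ds=grab('side','side2')
s=manip.sense();print({k:np.round(s[k],4) for k in('tool_pos','eef_rot','wrist_force','finger_gap')})
o=np.zeros((400,800,3),np.uint8)
o[:,:400]=cv2.resize(im[80:230,110:260],(400,400));o[:,400:]=cv2.resize(ims[170:320,130:280],(400,400))
cv2.imwrite('pics/crop2.png',o[:,:,::-1])
E
```

```text
{'tool_pos': array([0.4974, 0.2475, 0.1817]), 'eef_rot': array([0.2363, 3.1325, 0.    ]), 'wrist_force': array([-0.9412,  0.611 , -2.6485]), 'finger_gap': np.float64(0.0393)}
```

View pics/crop2.png

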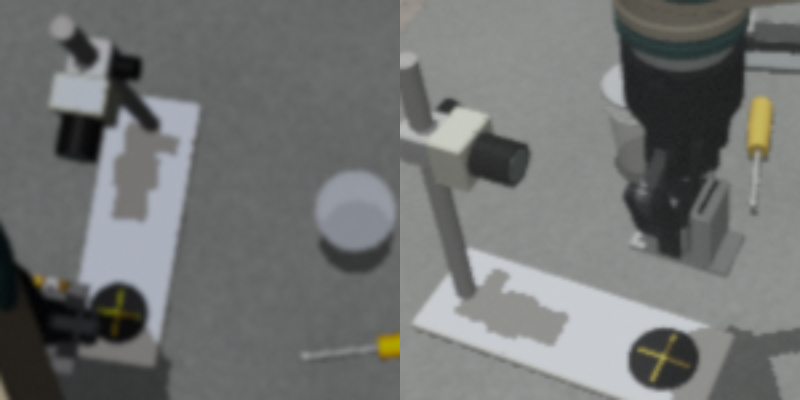

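The module is held upright, flange level, at about (249,255) in the side image. Connectors face the lens. Next, a check of module height and tilt, and the lens axis, by depth.

```bash
python3 - <<'E'
from h import *
th=np.radians(-8.5); ex=np.array([np.cos(th),np.sin(th)]); ey=np.array([-ex[1],ex[0]]); c0=np.array([.5216,.2447])
def st(P): # stand frame
    q=P.copy(); w=P[...,:2]-c0; q[...,0]=w@ex; q[...,1]=w@ey; return q
def pl(q,n):
    c=q.mean(0); _,s,V=np.linalg.svd(q-c); print(n,len(q),'c',c.round(4),'normal',V[2].round(3),'rms',round(s[2]/len(q)**.5,4),'lo/hi',np.percentile(q,[3,97],0).round(4).tolist())
ims,ds=load('side2'); Q=st(cloud('side',ds)); v,u=np.mgrid[:384,:512]
b=(Q[...,0]>-.1)&(Q[...,0]<.02)&(Q[...,2]>.15)
pl(Q[b&(abs(Q[...,1]-.02)<.005)&(Q[...,2]>.176)&(Q[...,2]<.215)&(ims[...,0]>65)],'side+y')
f=b&(Q[...,2]<.182)&(ims[...,0]>65)&(abs(Q[...,1])<.05); print('low pts',f.sum(),np.percentile(Q[f],[2,50,98],0).round(4).tolist())
for n in('top','side'):
    i,d=load(n+'0'); q=st(cloud(n,d)); g=i.max(2)
    L=(q[...,0]>.112)&(q[...,0]<.145)&(abs(q[...,1])<.03)&(q[...,2]>.16)&(g<70); q=q[L]
    # circle fit, radius fixed 17 mm
    from scipy.optimize import least_squares
    r=least_squares(lambda p:np.hypot(q[:,1]-p[0],q[:,2]-p[1])-.017,[0,.2],loss='soft_l1',f_scale=.001); print(n,'lens axis y,z',r.x.round(4),len(q),q[:,0].min().round(4))
    i2=st(cloud(n,d)); W=(i2[...,0]>.14)&(i2[...,0]<.19)&(abs(i2[...,1])<.03)&(i2[...,2]>.19)&(g>140); z=i2[W]; top=z[z[:,2]>.215]; print('body',len(top),np.median(top,0).round(4),np.percentile(z[:,1],[2,98]).round(4))
E
```

```text
side+y 153 c [-0.0351  0.02    0.1939] normal [-0.023  0.999 -0.021] rms 0.0013 lo/hi [[-0.0487, 0.017, 0.1773], [-0.0018, 0.0227, 0.2134]]
low pts 247 [[-0.0609, -0.0171, 0.1697], [-0.0489, 0.0139, 0.1738], [0.0118, 0.0207, 0.1814]]
top lens axis y,z [-0.0012  0.1995] 237 0.1121
body 273 [ 0.1576 -0.0006  0.2216] [-0.0194  0.0183]
side lens axis y,z [0.0004 0.1997] 233 0.1122
body 258 [0.1573 0.0022 0.2214] [-0.0184  0.0215]
```

Request:
send_rows --pt "0 -0.0005 0.0008 0.0014 0 0 0" --pt "0 0 0 0 0 0 0" --pt "0 0 0 0 0 0 0" --pt "0 0 0 0 0 0 0" --pt "0 0 0 0 0 0 0" --pt "0 0 0 0 0 0 0" --pt "0 0 0 0 0 0 0" --pt "0 0 0 0 0 0 0" --pt "0 0 0 0 0 0 0" --pt "0 0 0 0 0 0 0"

```text
t: 10.85
tool_pos: [0.4967, 0.2493, 0.183]
eef_rot: [-0.234, -3.133, -0.0]
wrist_force: [0.6, 0.3, -1.4]
finger_gap: 0.0394
finger_force: 61.1
```

```bash
python3 - <<'E'
from h import *
p=[]
for i in range(6):
    eyes.get_image('side'); s=manip.sense(); p.append(np.r_[s['tool_pos'],2*np.degrees(np.arctan(s['eef_rot'][1]/s['eef_rot'][0]))])
p=np.array(p); p[:,3]%=180; print(p.mean(0).round(4),p.std(0).round(4), np.abs(s['joint_velocities']).max())
E
```

```text
[  0.4967   0.2493   0.183  171.4512] [0.     0.     0.     0.0015] 0.0012875464450814449
```

```bash
python3 -c "
from station import workorder
print(workorder.close_job())"
```

```text
the job is handed in; nothing more can be done
None
```

I turned the knob to its stop, lifted the module out, and handed the job in at about 11 s with the gripper holding it upright and steady, its blue face square to the lens and, by my measurements, within about 1 mm of the focus point; no verdict was reported.

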